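# Vent the vacuum chamber through its tilted nipple

## Task

Vent the vacuum chamber: pick up the vent coupler (the fitting with the square black grip) and press it squarely onto the tilted nipple of the valve block until it snaps, then push on against the valve spring until its mouth sits on the nipple's collar. Finish while holding it there in the gripper, still pressed home: do not let go. Leave the other things on the bench where they are.

Things in the scene. Friction and masses are not known exactly. Their poses are not given: they have to be found in the camera images.
- coupler_grip (a point): Centre of the square grip of the loose vent coupler, which stands upright, mouth down, 78 mm tall, 160 g: a steel sleeve 36 mm in diameter and 36 mm tall, and on it, same axis, a black plastic grip 24 x 24 mm square, 42 mm tall. Point on the axis, 57 mm above the mouth, 21 mm below the top; z along the axis from mouth to top, x and y square to the grip's flat faces.
- coupler_mouth (a point): Centre of the coupler's open mouth (lower end face), 57 mm below coupler_grip, same axes. Round bore: flared mouth 28 mm wide narrowing to a 20 mm lip from 5 to 9 mm up, then 25 mm wide to a flat end 31 mm up. It fits the nipple at any turn about the axis. The sleeve's top is a shoulder 36 mm above the mouth.
- chamber: The fixed round aluminium vacuum chamber with a clear lid, 220 mm in diameter, 110 mm tall with its knob, and at its side the valve block (70 x 60 x 56 mm) that carries the nipple. Origin on the bench under the block; x points from the block to the chamber, whose middle is at x = 155 mm. Placed and turned differently each time; z up.
- nipple_seat (a point): Middle of the flat top of the steel collar (42 mm diameter) at the nipple's foot, on its axis, 90 mm above the bench. z points out along the nipple, tilted 25 degrees from vertical, leaning away from the chamber. Brass nipple 17 mm in diameter, 28 mm long, coned tip. Three spring balls 16 mm up stick out to a 23 mm circle; a steel valve pin, 6 mm thick, stands 10 mm past the tip.
- nipple_tip (a point): Middle of the nipple's tip, 28 mm out from the collar, same axes. The coupler's mouth meets the balls about 15 mm above the collar; pressing on takes roughly 10 to 15 N and it snaps when the mouth is about 7 mm above the collar. Let go, it then stays on, 4 to 7 mm above the collar and a little crooked; pressing it to the collar takes about 10 N against the valve spring.
- valve_pin (a joint): How far the valve pin is pushed in, m: 0 free, about 0.001 to 0.003 when the coupler is snapped on but not held, about 0.007 with the coupler's mouth on the collar; 0.009 is its stop.
- plug_mid (a point): Middle of a bystander: blind steel blanking plug with a round head, 38 mm diameter, 64 mm tall, standing; point 32 mm up. It may stand where the coupler stood at other times.
- beaker_mid (a point): Middle of a bystander: glass beaker of white granules, 80 mm diameter, 110 mm tall; point 55 mm up.
- vial_mid (a point): Middle of a bystander: small clear vial with a red cap, 24 mm diameter, 45 mm tall; point 22 mm up.
- pans_mid (a point): Middle of a bystander: stack of aluminium sample pans, 90 mm diameter, 22 mm tall; point 11 mm up.
- jar_mid (a point): Middle of a bystander: amber glass jar with white cap, 56 mm diameter, 75 mm tall; point 37 mm up.
- tweezers_mid (a point): Middle of a bystander: flat steel tweezers, 130 mm long, lying; x runs along them.
- spatula_mid (a point): Middle of a bystander: lab spatula, 170 mm long, lying; x runs along it.

How it is judged:
By the outcome, as a careful person would: the job done as asked, in the order asked, and still so for the second after the job is handed in, while the arm keeps its last pose, push and grip.
It also fails if it takes over 38 s, if anything falls off the work surface, if the arm or the gripper's body presses on something with over 40 N, if the wrist force passes 120 N, or if a joint passes its speed limit or range.

## Robot

A 6-joint arm with a two-finger parallel gripper is mounted at the origin on the work surface. World frame = base frame: x ahead of the robot, y to its left, z up, the work surface at z = 0. Lengths are in mm, angles in rad, forces in N, time in s.
With the tool pointing down it reaches from about 300 to 775 mm from the base axis. Payload 14.6 kg.
Tool frame: the origin (TCP) lies on the centre line of the jaws, within the pads' length; the fingertips stand 19 mm ahead of it and the grasp point (between the pads) is the TCP (bot.tip_reach is the distance from the TCP to the fingertips, in mm); y points along the fingers, x is the direction in which the jaws open and shut, and the axes are right-handed (so a half turn about y gives the same grasp; the last joint's range is limited). The gripper opens to 85 mm and grips with 20 to 120 N. Pads are 22 mm wide; open, the fingers measure 114 mm over their backs; the gripper's body (76 mm by 85 mm) begins 54 mm behind the grasp point. The pads swing forward as they close: fully open they stand 13 mm farther back than shut.
Start: joints at [1.19, 0.3, 1.521, -0, 1.321, -0.067], TCP at [169.769, 523.133, 250.281] pointing down, gripper open.
Joint ranges: [-3.03, 3.03], [-0.79, 2.21], [0.23, 2.52], [-1.04, 4.18], [0, 3.07], [-2.55, 2.55]. Speed limits (rad/s): [2.22, 2.22, 2.57, 3.14, 3.14, 3.14].

## Interface

Orientations are given as a unit quaternion [w, x, y, z].
In Python, from rig import bot gives the robot as it stands. Calls block until the motion is done:
- bot.move_to(position, orientation): joint-space move of the TCP to a pose.
- bot.servo_line(position, attitude=None, speed=150, until_force=None): straight line of the TCP; attitude=None keeps the orientation; speed is the mean speed in mm/s. With until_force (N) it stops when the force on the tool has changed by that much, and returns True; else False.
- bot.move_joints(angles): joint-space move.
- bot.move_gripper(opening, grip_force=None): finger opening in mm; grip_force is the grip in N (None keeps the last); returns when the fingers have stopped.
- bot.dwell(seconds).
- bot.ik(position, orientation): joint angles nearest the present ones, or None.
- bot.read_state(): the state.
- bot.read_camera(name): name is "scene" or "top"; returns a dict with "image" (400x640x3 uint8, blue, green, red), "depth" (400x640 float32, mm along the optical axis (not along the pixel's ray), 0 where there is no reading), "fovy" (degrees; the focal length in pixels is half the picture's height over the tangent of half this angle, whatever the lens; pixels are square), "cx", "cy" (the principal point, pixels), "k1" (the pictures are not rectified: a ray, as slopes to the right and down, at radius r is drawn at 1 + k1 r^2 times it, then the intrinsics apply), "eye" and "attitude" of the camera in the world. Camera axes: x right, y down, z forward; pixel columns grow to the right and rows downward; lengths in mm; the calibration is good to about 2 mm. A picture is of the moment at which its call begins.
A pose or a line that the arm cannot do raises bot.MotionError and nothing moves.
- bot.finish_job(): hands the job in, once; it reports no verdict.
The state is a dict: "clock": time; "joint_positions": joint angles; "qvel": joint speeds; "effort": joint torques, N m; "ee_pos": TCP position; "tool_rot": TCP orientation; "ft_force": force on the tool from outside, world axes, zero at the start; "moment": the same for the moment, N m; "grip_width": finger opening in mm.
Only numpy, scipy, OpenCV 4.12 (cv2) and the standard library are available. Lean on these libraries where they do the work, as an engineer would, in place of code of your own. Each camera call takes 0.05 s, during which the arm holds its last target.

## Working session

There is one attempt and no reset: what is moved stays moved. The work goes in short steps, each a Python script; the robot and the scene stay as the last script left them, time stands still between calls to the robot, and variables do not carry over. Pictures are saved under pics/ and viewed, and the job is handed in when it is done.

```bash
ls; mkdir -p pics
cat > h.py <<'E'
import numpy as np, cv2
from scipy.spatial.transform import Rotation as R
def rot(q): return R.from_quat([q[1],q[2],q[3],q[0]])
def quat(r):
    q=r.as_quat(); return [q[3],q[0],q[1],q[2]]
def K(c):
    f=200/np.tan(np.radians(c["fovy"])/2)
    return np.array([[f,0,c["cx"]],[0,f,c["cy"]],[0,0,1]]),np.array([c["k1"],0,0,0,0.])
def world(c,uv,d=None):
    uv=np.asarray(uv,float).reshape(-1,2); k,D=K(c)
    n=cv2.undistortPoints(uv.reshape(-1,1,2),k,D).reshape(-1,2)
    if d is None: d=c["depth"][uv[:,1].astype(int),uv[:,0].astype(int)]
    p=np.c_[n,np.ones(len(n))]*np.asarray(d).reshape(-1,1)
    return rot(c["attitude"]).apply(p)+c["eye"]
def cloud(c):
    v,u=np.mgrid[0:400,0:640]
    return world(c,np.c_[u.ravel(),v.ravel()]).reshape(400,640,3)
def project(c,P):
    p=rot(c["attitude"]).inv().apply(np.atleast_2d(P)-c["eye"]); k,D=K(c)
    return cv2.projectPoints(p,np.zeros(3),np.zeros(3),k,D)[0].reshape(-1,2)
E
python3 - <<'E'
from rig import bot
import pickle,cv2
for n in("scene","top"):
    c=bot.read_camera(n); pickle.dump(c,open(n+".pkl","wb")); cv2.imwrite(f"pics/{n}0.png",c["image"])
    print(n,{k:c[k] for k in c if k not in("image","depth")},(c["depth"]==0).sum())
print(bot.read_state())
E
```

```text
pics
scene {'fovy': 55.01856165215616, 'cx': 314.49436249942056, 'cy': 196.7440650542131, 'k1': 0.00015696926459258593, 'eye': array([ 945.37014986, -327.67802422,  979.92507167]), 'attitude': array([-0.25075007,  0.88062136,  0.38494581, -0.11596179])} 1014
top {'fovy': 42.99589604965943, 'cx': 315.9623719354059, 'cy': 200.49934679925911, 'k1': -0.156321854977252, 'eye': array([ 322.12040891,   21.33767612, 1567.50164059]), 'attitude': array([ 0.05452639, -0.69650996,  0.7139968 , -0.04592723])} 1034
{'clock': 0.1, 'joint_positions': array([ 1.19047133e+00,  3.00421098e-01,  1.52154080e+00,  1.25450302e-05,
        1.32070529e+00, -6.65682867e-02]), 'qvel': array([-0.00069738,  0.00018831, -0.0015396 , -0.00059065, -0.00012118,
        0.00028537]), 'effort': array([ 2.74537058e-03, -5.44382930e+01, -3.62372375e+01, -1.06103533e-05,
        3.00493237e-03,  2.77798904e-06]), 'ee_pos': array([169.65845955, 522.96997176, 249.7657734 ]), 'tool_rot': array([-0.57177951,  0.57217709,  0.41541735, -0.4160649 ]), 'ft_force': array([ 0.87511811,  0.47578438, -0.28304721]), 'moment': array([-0.02812898, -0.03065553,  0.0478886 ]), 'grip_width': 85.30743591189639}
```

View pics/scene0.png

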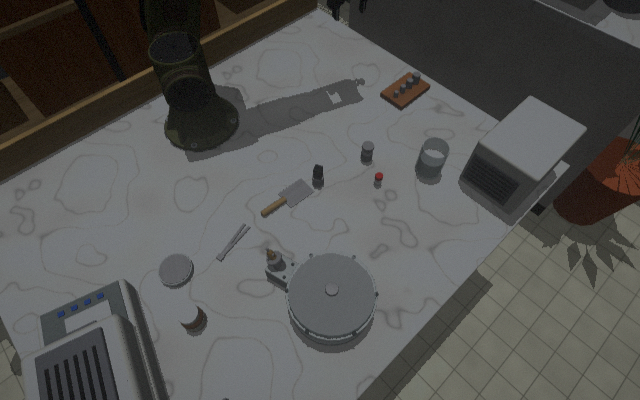

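View pics/top0.png

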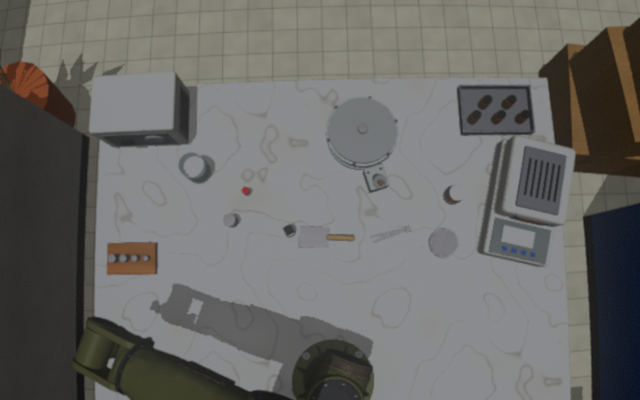

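The coupler (black grip) is at scene pixel (318,175) and top pixel (290,230). The nipple is at scene (272,258) and top (379,181), with the chamber at (332,297) and (362,130). The plug is at scene (367,151).

Run:
```python
import pickle,cv2,numpy as np
from h import *
s=pickle.load(open("scene.pkl","rb"));t=pickle.load(open("top.pkl","rb"))
z=lambda c,u,v,w:cv2.resize(cv2.convertScaleAbs(c["image"][v-w:v+w,u-w:u+w],alpha=2),(390,390),interpolation=cv2.INTER_CUBIC)
cv2.imwrite("pics/zoom0.png",np.hstack([z(s,318,175,22),z(s,275,262,28)]))
cv2.imwrite("pics/zoom1.png",np.hstack([z(t,290,230,16),z(t,375,178,22)]))
for n,c,(u,v) in(("s",s,(318,175)),("t",t,(290,230))):
    W=cloud(c); p=W[v-25:v+25,u-25:u+25].reshape(-1,3)
    for lo,hi in((8,30),(40,70),(72,90)):
        q=p[(p[:,2]>lo)&(p[:,2]<hi)]; print(n,lo,hi,len(q), q.mean(0) if len(q) else'', np.ptp(q,axis=0) if len(q) else '')
    for nm,(a,b) in dict(bench=((318,215) if n=="s" else (270,250)),).items(): print("bench",W[b,a])
    # lid
    u,v=(332,290) if n=="s" else (362,130)
    p=W[v-50:v+50,u-50:u+50].reshape(-1,3)
    h=np.histogram(p[:,2],bins=np.arange(0,130,4)); print(list(zip(h[1].astype(int),h[0])))
```

```text
s 8 30 53 [464.30444927 113.04618971  19.64379887] [27.42343952 26.07088151 20.98981816]
s 40 70 57 [461.57245386 116.31370817  55.16627019] [22.09545321 29.89496592 29.34877606]
s 72 90 61 [455.79907813 120.71684156  77.62903348] [30.11994195 29.20877399  7.47984766]
bench [538.87522471  45.04865779  -0.99539322]
[(np.int64(0), np.int64(1323)), (np.int64(4), np.int64(43)), (np.int64(8), np.int64(35)), (np.int64(12), np.int64(65)), (np.int64(16), np.int64(5)), (np.int64(20), np.int64(1)), (np.int64(24), np.int64(2)), (np.int64(28), np.int64(2)), (np.int64(32), np.int64(3)), (np.int64(36), np.int64(2)), (np.int64(40), np.int64(2)), (np.int64(44), np.int64(3)), (np.int64(48), np.int64(6)), (np.int64(52), np.int64(129)), (np.int64(56), np.int64(104)), (np.int64(60), np.int64(11)), (np.int64(64), np.int64(5)), (np.int64(68), np.int64(16)), (np.int64(72), np.int64(26)), (np.int64(76), np.int64(279)), (np.int64(80), np.int64(213)), (np.int64(84), np.int64(41)), (np.int64(88), np.int64(30)), (np.int64(92), np.int64(805)), (np.int64(96), np.int64(4581)), (np.int64(100), np.int64(404)), (np.i
[... 763 characters left out ...]
), (np.int64(36), np.int64(2)), (np.int64(40), np.int64(1)), (np.int64(44), np.int64(3)), (np.int64(48), np.int64(22)), (np.int64(52), np.int64(73)), (np.int64(56), np.int64(82)), (np.int64(60), np.int64(41)), (np.int64(64), np.int64(4)), (np.int64(68), np.int64(13)), (np.int64(72), np.int64(36)), (np.int64(76), np.int64(108)), (np.int64(80), np.int64(133)), (np.int64(84), np.int64(71)), (np.int64(88), np.int64(115)), (np.int64(92), np.int64(695)), (np.int64(96), np.int64(1689)), (np.int64(100), np.int64(939)), (np.int64(104), np.int64(167)), (np.int64(108), np.int64(58)), (np.int64(112), np.int64(16)), (np.int64(116), np.int64(3)), (np.int64(120), np.int64(0)), (np.int64(124), np.int64(0))]
```

View pics/zoom0.png

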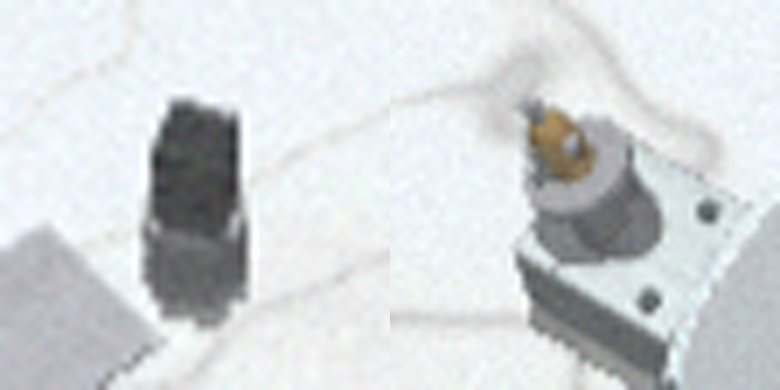

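View pics/zoom1.png

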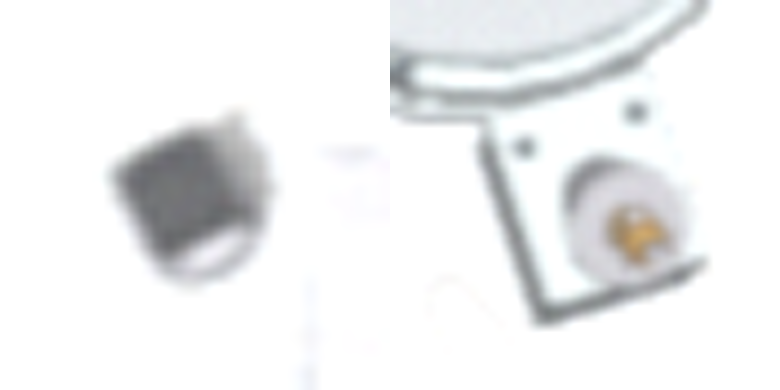

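Run:
```python
import pickle,cv2,numpy as np
from h import *
s=pickle.load(open("scene.pkl","rb"));t=pickle.load(open("top.pkl","rb"))
def z(c,u,v,w):
    i=c["image"][v-w:v+w,u-w:u+w].astype(float); i=np.clip((i-i.min())*255/(i.max()-i.min()),0,255).astype(np.uint8)
    return cv2.resize(i,(400,400),interpolation=cv2.INTER_CUBIC)
cv2.imwrite("pics/zoom2.png",np.hstack([z(s,275,260,16),z(t,378,180,10)]))
cv2.imwrite("pics/zoom3.png",np.hstack([z(s,318,175,16),z(t,290,230,10)]))
# grip dark mask
for n,c,(u,v) in(("s",s,(318,175)),("t",t,(290,230))):
    g=c["image"][v-20:v+20,u-20:u+20].max(2); 
    print(n); print(c["image"].max(2)[v-10:v+10,u-10:u+10])
W=cloud(t);p=W[80:180,310:410].reshape(-1,3);q=p[(p[:,2]>92)&(p[:,2]<106)];print("lid top",q.mean(0),len(q),np.ptp(q,axis=0),cv2.minEnclosingCircle(q[:,:2].astype(np.float32)))
W=cloud(s);p=W[240:350,280:385].reshape(-1,3);q=p[(p[:,2]>92)&(p[:,2]<104)];print("lid s",q.mean(0),len(q),cv2.minEnclosingCircle(q[:,:2].astype(np.float32)))
```

```text
s
[[125 126 126 123 122 126 124  52  43  44  63  69  79 107 103 126 125 125
  127 125]
 [124 126 126 126 125 125  88  44  41  45  38  47  49  64  65 126 127 124
  125 126]
 [125 124 123 124 124 125  52  39  42  41  35  43  42  40  40 126 123 122
  126 128]
 [122 127 125 124 125 103  44  39  40  40  42  43  39  38  35 123 129 128
  127 125]
 [126 123 126 125 125  70  43  46  42  42  41  43  39  43  40 125 126 127
  125 123]
 [128 126 127 125 124  43  39  45  43  41  44  39  40  36  32 125 123 123
  123 123]
 [122 124 124 125 126  36  33  34  33  37  43  42  44  41  39 123 124 121
  123 116]
 [124 124 128 127 127  46  41  37  39  41  41  37  39  39  40 123 120 116
  118 120]
 [124 124 125 125 125  49  43  36  37  39  37  36  36  34  40 114 113 121
  121 121]
 [124 124 126 128 117  40  32  36  39  37  40  38  38  33  35 108 121 121
  121 122]
 [126 127 124 125 105  47  42  38  37  40  38  37  39  35  48  99 122 122
  124 123]
 [125 122 128 123  98  44  39  40  40  37  34  34  39  38  53  96 123 124
  125 120]
 [124 121 124 124  91  57  39  39  42  37  41  37  39  41  87  85 124 121
  12
[... 1881 characters left out ...]
[142 142 141 142 141 130 109  87  93 109 119 115 102 102 120 137 144 142
  140 137]
 [138 138 139 140 141 139 124 106 101 106 103 101 108 124 139 143 143 141
  133 131]
 [137 135 136 138 139 138 134 126 120 115 118 128 135 140 143 143 143 140
  131 127]
 [142 141 139 140 138 136 136 137 135 135 135 139 142 142 143 142 143 140
  132 128]
 [143 142 143 142 141 142 141 141 139 138 138 137 138 140 140 141 142 141
  132 129]]
lid top [ 741.58467851 -105.93619822   98.50167361] 3444 [256.25550853 211.94753194  13.96076577] ((716.232177734375, -116.47975158691406), 133.75184631347656)
lid s [ 752.49005464 -110.62860547   97.67417125] 5803 ((720.878662109375, -111.70048522949219), 131.6819610595703)
```

View pics/zoom2.png

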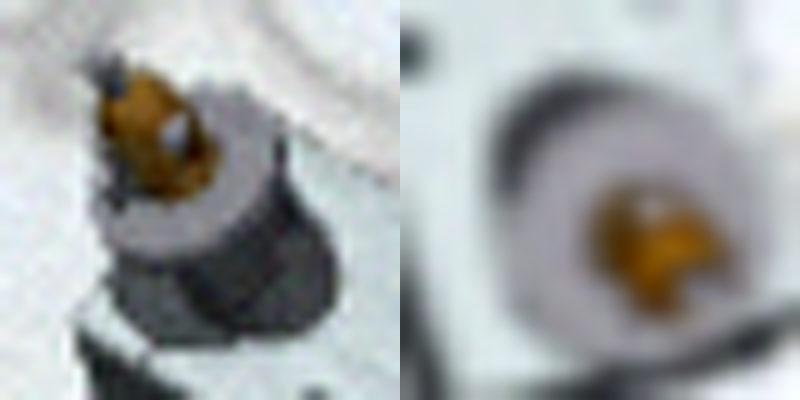

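View pics/zoom3.png

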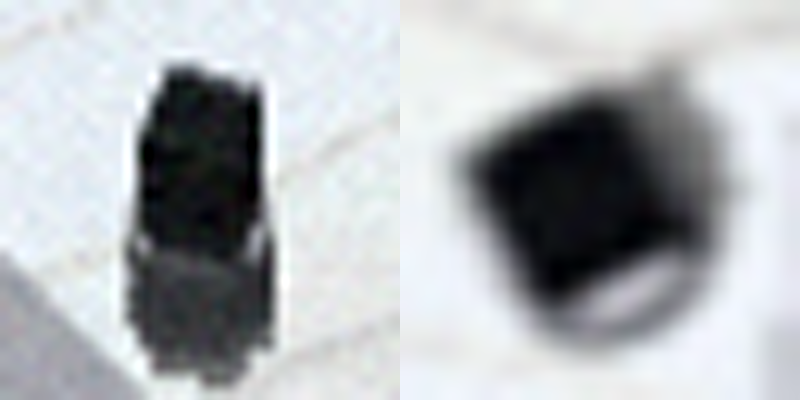

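```bash
cat > fit.py <<'E'
import pickle
from h import *
from scipy.optimize import minimize
s=pickle.load(open("scene.pkl","rb"));t=pickle.load(open("top.pkl","rb"))
S=8
def hull(c,P,u0,v0,w,h):
    m=np.zeros((h*S,w*S),np.uint8)
    p=project(c,P); q=(p-[u0,v0]+.5)*S
    cv2.fillConvexPoly(m,cv2.convexHull(np.round(q*16).astype(np.int32)),255,shift=4)
    return m
def down(m,sig): 
    m=cv2.resize(m.astype(np.float32)/255,None,fx=1/S,fy=1/S,interpolation=cv2.INTER_AREA)
    return cv2.GaussianBlur(m,(0,0),sig) if sig else m
def box(x,y,yaw):
    P=np.array([[a,b,z] for a in(-12,12) for b in(-12,12) for z in(36,78)],float)
    r=R.from_euler('z',yaw).apply(P); return r+[x,y,0]
def cyl(o,ax,r,a,b,r2=None):
    ax=ax/np.linalg.norm(ax); e=np.cross(ax,[1,.1,0]); e/=np.linalg.norm(e); f=np.cross(ax,e)
    th=np.linspace(0,2*np.pi,40); C=np.outer(np.cos(th),e)+np.outer(np.sin(th),f)
    return np.r_[o+a*ax+r*C,o+b*ax+(r2 or r)*C]
E
cat > f1.py <<'E'
from fit import *
def run(c,u0,v0,w,h,lo,hi,sig,est):
    I=c["image"].max(2)[v0:v0+h,u0:u0+w].astype(float); D=np.clip((hi-I)/(hi-lo),0,1)
    f=lambda p:((down(hull(c,box(p[0],p[1],p[2]/20),u0,v0,w,h),sig)-D)**2).sum()
    best=min((minimize(f,[455,121,20*y],method='Nelder-Mead',options=dict(initial_simplex=np.array([[455,121,20*y],[463,121,20*y],[455,129,20*y],[455,121,20*y+4]]))) for y in(0,.4,.8,1.2)),key=lambda r:r.fun)
    print(best.x[:2],np.degrees(best.x[2]/20)%90,best.fun)
run(s,302,159,32,18,39,75,.4,0)
run(t,282,222,16,15,57,95,.8,0)
def run2(p,full=0):
    e=0
    for c,u0,v0,w,h,lo,hi,sig in((s,302,159,32,18,39,75,.4),(t,282,222,16,15,57,95,.8)):
        I=c["image"].max(2)[v0:v0+h,u0:u0+w].astype(float); D=np.clip((hi-I)/(hi-lo),0,1)
        e+=((down(hull(c,box(p[0],p[1],p[2]/20),u0,v0,w,h),sig)-D)**2).sum()
    return e
b=min((minimize(run2,[455,121,20*y],method='Nelder-Mead',options=dict(initial_simplex=np.array([[455,121,20*y],[463,121,20*y],[455,129,20*y],[455,121,20*y+4]]))) for y in(0,.4,.8,1.2)),key=lambda r:r.fun)
print("joint",b.x[:2],np.degrees(b.x[2]/20)%90,b.fun)
# brass
for n,c,(u0,v0) in(("s",s,(300,240)),("t",t,(365,167))):
    u0=u0-(38 if n=="s" else 0)
    im=c["image"][v0:v0+35,u0:u0+35].astype(float); sat=im.max(2)-im.min(2); 
    m=sat*(im[...,2]>im[...,0]); m[m<20]=0; m=np.clip(m/40,0,1)
    v,u=np.nonzero(m>.4); print(n,"brass",len(u),u.mean()+u0,v.mean()+v0,u.min()+u0,u.max()+u0,v.min()+v0,v.max()+v0)
# lid knob
for n,c,(u,v) in(("s",s,(332,290)),("t",t,(362,129))):
    i=c["image"][v-16:v+16,u-16:u+16].astype(float); i=np.clip((i-i.min())*255/(i.max()-i.min()),0,255).astype(np.uint8)
    cv2.imwrite(f"pics/k_{n}.png",cv2.resize(i,(400,400),interpolation=cv2.INTER_CUBIC))
cv2.imwrite("pics/knob.png",np.hstack([cv2.imread("pics/k_s.png"),cv2.imread("pics/k_t.png")]))
E
python3 f1.py
```

```text
[457.58993824 119.03637869] 32.40785285920691 1.2646974272371843
[453.74634846 120.57497366] 27.094292587158563 5.005463194740495
joint [455.67378108 120.31715337] 31.667701105566465 10.83937034694319
s brass 33 270.8181818181818 254.3030303030303 267 275 250 259
t brass 15 380.4 182.2 378 383 181 184
```

```bash
sleep 1
```

```text
(no output)
```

View pics/knob.png

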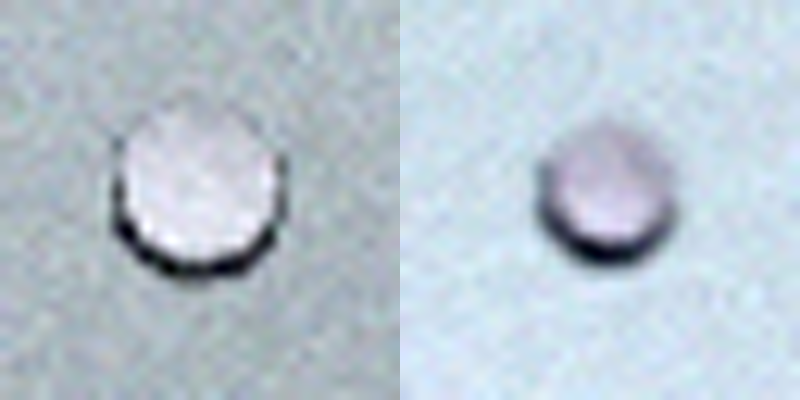

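```bash
cat > f2.py <<'E'
from fit import *
import sys
def plane(c,uv,z):
    a=world(c,uv,[1.])[0]; d=a-c["eye"]; return c["eye"]+d*(z-c["eye"][2])/d[2]
kn={"s":plane(s,(331.3,288.1),110),"t":plane(t,(362.0,127.1),110)}
print(kn)
def nip(c,p,kn):
    d=kn[:2]-p[:2]; yaw=np.arctan2(d[1],d[0])
    ax=np.array([-np.sin(np.radians(25))*np.cos(yaw),-np.sin(np.radians(25))*np.sin(yaw),np.cos(np.radians(25))])
    return np.array([p[0],p[1],90.]),ax,yaw
out={}
for n,c,u0,v0 in(("s",s,259,240),("t",t,365,167)):
    w=h=30
    im=c["image"][v0:v0+h,u0:u0+w].astype(float); sat=im[...,2]-im[...,0]; 
    D=np.clip(sat/np.percentile(sat,99),0,1); D[D<.25]=0
    v,u=np.mgrid[0:h,0:w]
    cen=np.array([(D*u).sum(),(D*v).sum()])/D.sum()+[u0,v0]
    def f(p):
        o,ax,_=nip(c,p,kn[n]); m=down(hull(c,np.r_[cyl(o,ax,8.5,0,22),cyl(o,ax,8.5,22,28,5.)],u0,v0,w,h),.5)
        # visible brass weighted
        return ((m-D)**2).sum()
    g=plane(c,cen,104)+0
    bs=min((minimize(f,[g[0]+a,g[1]+b],method='Nelder-Mead',options=dict(initial_simplex=np.array([[g[0]+a,g[1]+b],[g[0]+a+6,g[1]+b],[g[0]+a,g[1]+b+6]]))) for a in(0,8) for b in(-4,4)),key=lambda r:r.fun)
    o,ax,yaw=nip(c,bs.x,kn[n]); print(n,bs.x,bs.fun,D.sum(),"yaw",np.degrees(yaw),"dist",np.linalg.norm(kn[n][:2]-bs.x),"ax",ax)
    out[n]=(o,ax,yaw)
pics=[]
for n,c,u,v,r in(("s",s,275,260,16),("t",t,378,180,16)):
    i=c["image"][v-r:v+r,u-r:u+r].astype(float); i=np.clip((i-i.min())*255/(i.max()-i.min()),0,255).astype(np.uint8)
    k=390/(2*r); i=cv2.resize(i,(390,390),interpolation=cv2.INTER_CUBIC)
    o,ax,yaw=out[n]
    def dr(P,col):
        q=((project(c,P)-[u-r,v-r]+.5)*k).astype(np.int32); cv2.polylines(i,[q],False,col,1)
    dr(cyl(o,ax,21,0,0),(0,0,255)); dr(cyl(o,ax,8.5,0,22),(0,200,0)); dr(np.array([o,o+38*ax]),(255,0,0))
    M=R.from_euler('z',yaw); x0=np.linalg.norm(kn[n][:2]-o[:2])-155
    b=M.apply(np.array([[a,b,56] for a,b in((35,30),(-35,30),(-35,-30),(35,-30))],float))+np.r_[kn[n][:2],0]-M.apply([155,0,0]); dr(b,(255,0,255))
    pics.append(i)
cv2.imwrite("pics/ov%s.png"%(sys.argv[1]),np.hstack(pics))
pickle.dump(out,open("nip.pkl","wb"))
E
python3 f2.py 1
```

```text
{'s': array([ 748.69854633, -107.0101666 ,  110.        ]), 't': array([ 747.680058  , -105.38228549,  110.        ])}
s [ 588.66222685 -153.05658411] 18.50415183549974 39.40625 yaw 16.05183917955231 dist 166.528964801387 ax [-0.40614119 -0.11685689  0.90630779]
t [ 586.9379022 -152.5478458] 11.13500943800474 19.996334555148287 yaw 16.352939575681585 dist 167.51904588343464 ax [-0.40552147 -0.11898962  0.90630779]
```

```bash
sleep 1
```

```text
(no output)
```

View pics/ov1.png

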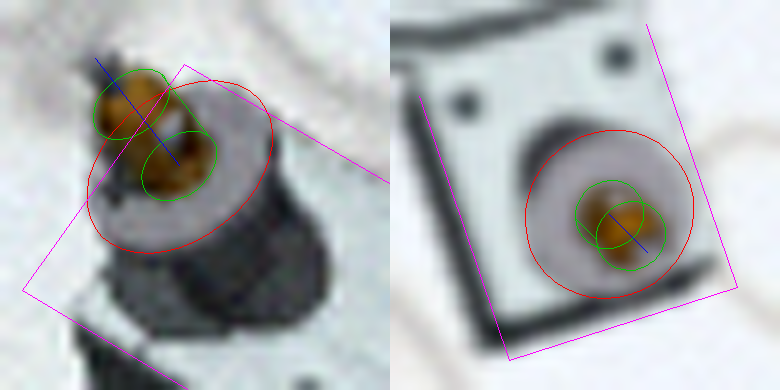

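```bash
cat > plan.py <<'E'
from h import *
def att(ydir,xdir):
    y=np.array(ydir,float);y/=np.linalg.norm(y);x=np.array(xdir,float);x-=y*(x@y);x/=np.linalg.norm(x)
    return R.from_matrix(np.c_[x,y,np.cross(x,y)])
C=np.array([455.7,119.8,0]); YAW=np.radians(30.5)
SEAT=np.array([587.8,-152.8,90]); NY=np.radians(16.2)
AX=np.array([-np.sin(np.radians(25))*np.cos(NY),-np.sin(np.radians(25))*np.sin(NY),np.cos(np.radians(25))])
E
python3 - <<'E'
from rig import bot
from plan import *
st=bot.read_state(); print(rot(st["tool_rot"]).as_matrix().round(3),bot.tip_reach)
for k in range(4):
    a=YAW+k*np.pi/2; q=quat(att([0,0,-1],[np.cos(a),np.sin(a),0]))
    print("g",round(np.degrees(a)),[None if j is None else np.round(j,2) for j in (bot.ik(C+[0,0,z],q) for z in(60,200))])
for d in range(0,360,30):
    a=np.radians(d)+NY; q=quat(att(-AX,[np.cos(a),np.sin(a),0]))
    print("n",d,[None if j is None else np.round(j,2) for j in (bot.ik(SEAT+AX*z,q) for z in(60,130))])
E
```

```text
[[ 0.309 -0.    -0.951]
 [ 0.951 -0.001  0.309]
 [-0.001 -1.     0.   ]] 19.0
g 30 [array([ 0.18,  0.39,  1.9 , -0.  ,  0.85, -0.35]), array([ 0.18,  0.18,  1.8 , -0.  ,  1.17, -0.35])]
g 120 [array([ 0.18,  0.39,  1.9 , -0.  ,  0.85, -1.92]), array([ 0.18,  0.18,  1.8 , -0.  ,  1.17, -1.92])]
g 210 [None, None]
g 300 [array([ 0.18,  0.39,  1.9 , -0.  ,  0.85,  1.22]), array([ 0.18,  0.18,  1.8 , -0.  ,  1.17,  1.22])]
n 0 [array([-0.45,  0.35,  1.77,  0.44,  0.73, -1.02]), array([-0.49,  0.22,  1.78,  0.4 ,  0.86, -0.99])]
n 30 [array([-0.45,  0.35,  1.77,  0.44,  0.73, -1.58]), array([-0.49,  0.22,  1.78,  0.4 ,  0.86, -1.56])]
n 60 [array([-0.45,  0.35,  1.77,  0.44,  0.73, -2.11]), array([-0.49,  0.22,  1.78,  0.4 ,  0.86, -2.08])]
n 90 [None, None]
n 120 [None, None]
n 150 [None, None]
n 180 [array([-0.45,  0.35,  1.77,  0.44,  0.73,  2.12]), array([-0.49,  0.22,  1.78,  0.4 ,  0.86,  2.15])]
n 210 [array([-0.45,  0.35,  1.77,  0.44,  0.73,  1.56]), array([-0.49,  0.22,  1.78,  0.4 ,  0.86,  1.58])]
n 240 [array([-0.45,  0.35,  1.77,  0.44,  0.73,  1.04]), array([-0.49,  0.22,  1.78,  0.4 ,  0.86,  1.06])]
n 270 [array([-0.45,  0.35,  1.77,  0.44,  0.73,  0.55]), array([-0.49,  0.22,  1.78,  0.4 ,  0.86,  0.58])]
n 300 [array([-0.45,  0.35,  1.77,  0.44,  0.73,  0.07]), array([-0.49,  0.22,  1.78,  0.4 ,  0.86,  0.1 ])]
n 330 [array([-0.45,  0.35,  1.77,  0.44,  0.73, -0.45]), array([-0.49,  0.22,  1.78,  0.4 ,  0.86, -0.42])]
```

Run:
```python
from rig import bot
from plan import *
q=quat(att([0,0,-1],[np.cos(YAW),np.sin(YAW),0]))
bot.move_to(C+[0,0,170],q)
bot.move_gripper(60)
print(bot.servo_line(C+[0,0,60],speed=120,until_force=8), bot.read_state()["ee_pos"])
c=bot.read_camera("scene"); cv2.imwrite("pics/g0.png",c["image"][100:260,220:420].repeat(3,0).repeat(3,1))
bot.move_gripper(0,90)
st=bot.read_state(); print(st["clock"],st["grip_width"],st["ft_force"],st["ee_pos"])
bot.servo_line(C+[0,0,75],speed=60)
c=bot.read_camera("scene"); cv2.imwrite("pics/g1.png",c["image"][100:260,220:420].repeat(3,0).repeat(3,1))
st=bot.read_state(); print(st["clock"],st["grip_width"],st["ft_force"],st["ee_pos"])
```

```text
False [456.04988769 119.85696454  60.58032593]
3.825 23.202841916826628 [-1.36732079 -0.77388379  6.02554768] [455.89523814 119.80962502  60.47905744]
4.275 23.254743543267473 [ 0.4341273   0.45987    -2.15575033] [455.67684536 119.80711463  75.06910523]
```

```bash
sleep 1
```

```text
(no output)
```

View pics/g1.png

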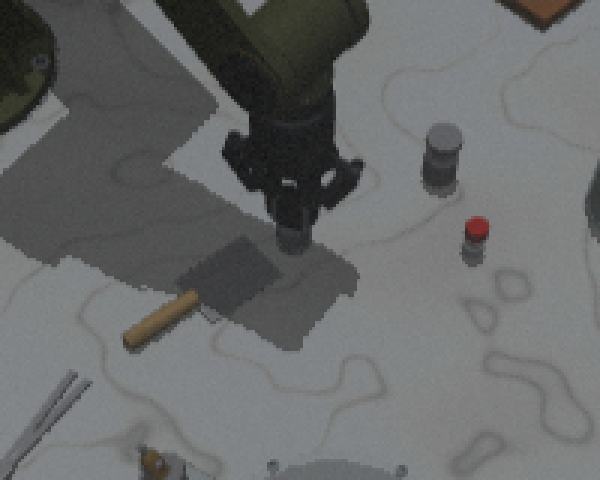

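The coupler is held: the width reads 23.2 mm, and it is clear of the bench in the shadow at about (293,245). Next I'll move above the nipple on its axis and check the alignment.

Run:
```python
from rig import bot
from plan import *
import pickle
a=NY+np.radians(270); q=quat(att(-AX,[np.cos(a),np.sin(a),0]))
p=bot.read_state()["ee_pos"]
bot.servo_line(np.r_[p[:2],230],speed=200)
bot.move_to(SEAT+AX*160,q)
bot.servo_line(SEAT+AX*(60+50),speed=120)
bot.dwell(.3)
st=bot.read_state(); print(st["clock"],st["grip_width"],st["ft_force"],st["moment"],st["ee_pos"],SEAT+AX*110)
out=[]
for n,(u,v) in(("scene",(275,248)),("top",(378,180))):
    c=bot.read_camera(n); pickle.dump(c,open(n+"1.pkl","wb")); r=28
    i=c["image"][v-r:v+r,u-r:u+r].astype(float); i=np.clip((i-i.min())*255/(i.max()-i.min()),0,255).astype(np.uint8)
    out.append(cv2.resize(i,(390,390),interpolation=cv2.INTER_CUBIC))
cv2.imwrite("pics/n0.png",np.hstack(out))
```

```text
7.2167 22.95717749709176 [ 0.36966277 -0.48551453 -1.2967726 ] [-0.09112728  0.24901097 -0.01891441] [ 543.17815937 -165.91570263  190.26026047] [ 543.1578587  -165.76974099  189.69385657]
```

```bash
sleep 1
```

```text
(no output)
```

View pics/n0.png

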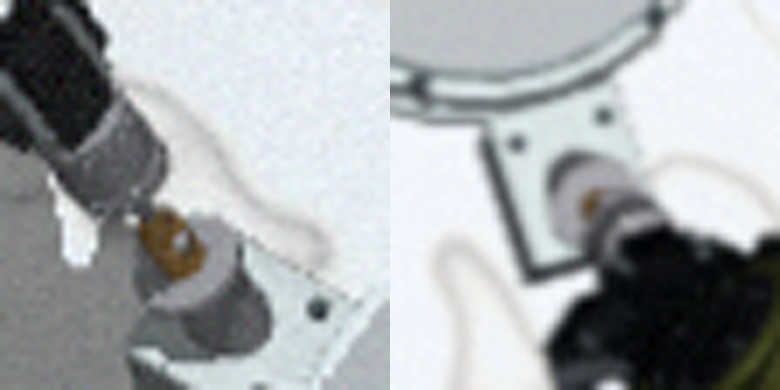

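```bash
cat > ov.py <<'E'
import sys
from fit import *
from plan import *
def ov(tag,name,mouth,d={"s":(0,0),"t":(0,0)},ax2=AX,show=True):
    nip=pickle.load(open("nip.pkl","rb")); pics=[]
    for n,cn,(u,v),r in(("s","scene",(272,247),20),("t","top",(382,183),16)):
        c=pickle.load(open(cn+tag+".pkl","rb"))
        i=c["image"][v-r:v+r,u-r:u+r].astype(float); i=np.clip((i-i.min())*255/(i.max()-i.min()),0,255).astype(np.uint8)
        k=390/(2*r); i=cv2.resize(i,(390,390),interpolation=cv2.INTER_CUBIC)
        o=nip[n][0]
        def dr(P,col):
            q=((project(c,P)-[u-r,v-r]+.5)*k).astype(np.int32); cv2.polylines(i,[cv2.convexHull(q)],True,col,1)
        e1=np.array([np.cos(NY+np.pi/2),np.sin(NY+np.pi/2),0]); e2=np.cross(AX,e1)
        m=o+AX*mouth+d[n][0]*e1+d[n][1]*e2
        dr(cyl(o,AX,21,0,0),(0,0,255)); dr(cyl(o,AX,8.5,0,22),(0,200,0))
        dr(cyl(m,ax2,18,0,36),(255,0,0)); dr(cyl(m,ax2,18,36,36),(255,0,255)); dr(cyl(m,ax2,18,0,0),(255,255,0))
        pics.append(i)
    cv2.imwrite(name,np.hstack(pics))
E
python3 -c "
from ov import *
ov('1','pics/ov2.png',50)"
sleep 2
```

```text
(no output)
```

View pics/ov2.png

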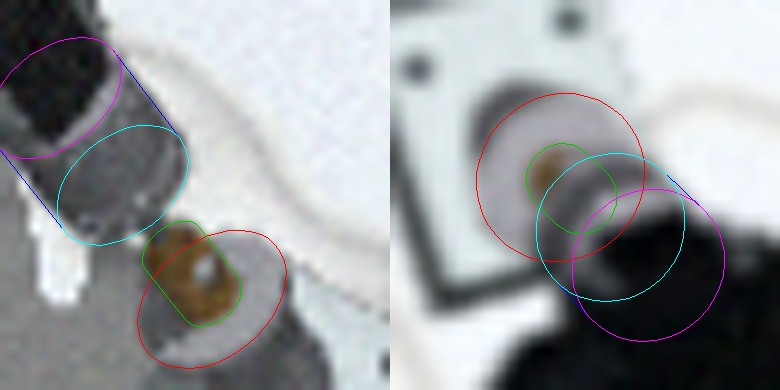

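```bash
python3 - <<'E'
from ov import *
c=pickle.load(open("top1.pkl","rb")); u,v,r=384,183,9
i=c["image"][v-r:v+r,u-r:u+r].astype(float); i=np.clip((i-30)*255/100,0,255).astype(np.uint8)
k=390/(2*r); i=cv2.resize(i,(390,390),interpolation=cv2.INTER_CUBIC); j=i.copy()
o=pickle.load(open("nip.pkl","rb"))["t"][0]; m=o+AX*50
for P in(cyl(m,AX,18,0,0),cyl(m,AX,18,36,36)):
    q=((project(c,P)-[u-r,v-r]+.5)*k).astype(np.int32); cv2.polylines(j,[cv2.convexHull(q)],True,(0,0,255),1)
cv2.imwrite("pics/ov3.png",np.hstack([i,j]))
E
sleep 2
```

```text
(no output)
```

View pics/ov3.png

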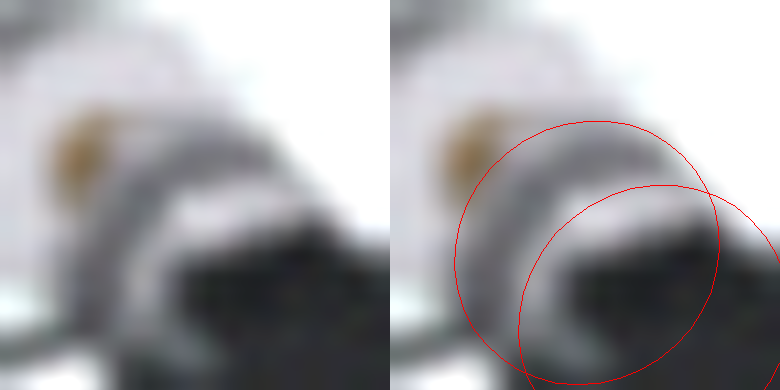

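Both views show the sleeve coaxial with the nipple to within about 1.5 mm: scene mouth near (120,185) in the overlay, and the top outlines match. I'll lower it until the mouth is just above the balls, with a force guard.

```bash
cat > fr.py <<'E'
from plan import *
E1=np.array([np.cos(NY+np.pi/2),np.sin(NY+np.pi/2),0]); E2=np.cross(AX,E1)
def rep(bot,l=""):
    st=bot.read_state(); f=st["ft_force"]; p=st["ee_pos"]-SEAT; T=rot(st["tool_rot"]).as_matrix()
    y=-T[:,1]
    print(l,"t%.2f"%st["clock"],"h%.2f lat(%.2f,%.2f)"%(p@AX-60,p@E1,p@E2),"F ax%.1f lat(%.1f,%.1f)"%(f@AX,f@E1,f@E2),"M(%.2f,%.2f)"%(st["moment"]@E1,st["moment"]@E2),"tilt%.2f"%np.degrees(np.arccos(min(1,y@AX))),"w%.1f"%st["grip_width"])
E
python3 - <<'E'
from rig import bot
from fr import *
rep(bot)
for h in(32,24,17):
    r=bot.servo_line(SEAT+AX*(60+h),speed=50,until_force=8); rep(bot,str((h,r)))
    if r: break
E
```

```text
t7.32 h50.31 lat(-0.11,-0.08) F ax-1.7 lat(0.1,0.7) M(0.30,-0.04) tilt0.03 w23.1
(32, False) t7.83 h31.68 lat(0.09,0.10) F ax-0.8 lat(-0.2,0.4) M(0.34,-0.01) tilt0.04 w22.9
(24, False) t8.13 h23.67 lat(0.13,0.16) F ax-1.9 lat(-0.7,0.5) M(0.32,-0.00) tilt0.04 w23.0
(17, False) t8.43 h16.66 lat(0.11,0.16) F ax-1.2 lat(0.3,0.5) M(0.39,0.04) tilt0.04 w22.9
```

Run:
```python
from rig import bot
from fr import *
for h in(14,12,10,8,6):
    r=bot.servo_line(SEAT+AX*(60+h),speed=20,until_force=25); rep(bot,str((h,r)))
    if r: break
```

```text
(14, False) t8.72 h14.13 lat(-0.47,0.29) F ax3.2 lat(-3.0,5.6) M(1.29,0.61) tilt0.06 w23.0
(12, False) t8.97 h12.15 lat(-0.32,0.17) F ax2.8 lat(-1.9,4.4) M(1.02,0.38) tilt0.03 w22.9
(10, False) t9.22 h9.53 lat(0.10,0.61) F ax-4.6 lat(-2.8,4.6) M(1.11,0.45) tilt0.07 w23.0
(8, False) t9.47 h7.45 lat(0.19,0.32) F ax-10.3 lat(-2.4,3.4) M(0.83,0.54) tilt0.05 w22.8
(6, False) t9.72 h5.80 lat(-0.03,0.19) F ax-7.9 lat(-3.5,4.1) M(1.03,0.75) tilt0.02 w23.1
```

Run:
```python
from rig import bot
from fr import *
import pickle
bot.servo_line(SEAT+AX*(60+6)-.7*E1+.8*E2,speed=10); rep(bot)
for n in("scene","top"): pickle.dump(bot.read_camera(n),open(n+"2.pkl","wb"))
from ov import ov
ov('2','pics/ov4.png',6)
```

```text
t9.98 h6.01 lat(-0.55,0.72) F ax-7.2 lat(0.3,0.9) M(0.55,0.13) tilt0.02 w23.2
```

```bash
sleep 2
```

```text
(no output)
```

View pics/ov4.png

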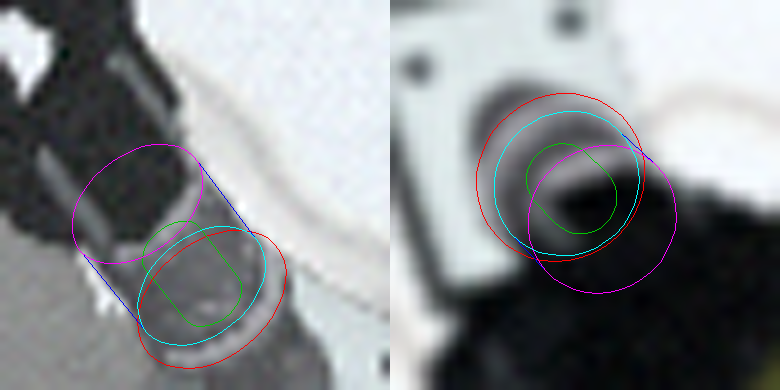

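The coupler is over the nipple and square, with lateral force near 0 and the mouth about 5–6 mm above the collar rim at (210,350). I'll press on towards the collar.

Run:
```python
from rig import bot
from fr import *
o=-.7*E1+.8*E2
for h in(5,4,3,2,1,0,-1,-2,-3):
    r=bot.servo_line(SEAT+AX*(60+h)+o,speed=15,until_force=35); rep(bot,str((h,r)))
    f=bot.read_state()["ft_force"]@AX
    if r or f>20: break
```

```text
(5, False) t10.33 h5.28 lat(-0.75,0.51) F ax-1.8 lat(1.7,1.5) M(0.57,-0.15) tilt0.03 w23.4
(4, False) t10.58 h4.35 lat(-0.86,0.38) F ax3.4 lat(0.6,1.3) M(0.37,-0.09) tilt0.06 w23.2
(3, False) t10.83 h3.23 lat(-0.89,0.43) F ax5.3 lat(0.7,-0.3) M(0.13,-0.05) tilt0.06 w22.5
(2, False) t11.08 h2.23 lat(-0.89,0.46) F ax5.9 lat(1.3,0.2) M(0.15,-0.13) tilt0.05 w22.7
(1, False) t11.33 h1.27 lat(-0.87,0.46) F ax6.6 lat(0.5,-0.3) M(0.18,-0.12) tilt0.05 w22.9
(0, False) t11.58 h0.35 lat(-0.92,0.44) F ax7.7 lat(0.5,1.0) M(0.27,-0.15) tilt0.06 w23.1
(-1, False) t11.83 h-0.03 lat(-1.09,0.23) F ax17.9 lat(2.9,2.7) M(0.62,-0.40) tilt0.09 w23.3
(-2, False) t12.08 h-0.09 lat(-1.32,-0.17) F ax31.5 lat(3.6,6.0) M(1.30,-0.89) tilt0.14 w23.3
```

Run:
```python
from rig import bot
from fr import *
import pickle
bot.servo_line(SEAT+AX*(60-1.9)-.4*E1+1.4*E2,speed=10); rep(bot)
bot.dwell(1.0); rep(bot)
for n in("scene","top"): pickle.dump(bot.read_camera(n),open(n+"3.pkl","wb"))
from ov import ov
ov('3','pics/ov5.png',0)
c=pickle.load(open("scene3.pkl","rb")); cv2.imwrite("pics/fin.png",c["image"])
```

```text
t12.33 h-0.04 lat(-1.27,-0.02) F ax25.4 lat(3.6,1.6) M(0.48,-0.53) tilt0.22 w22.8
 t13.33 h-0.08 lat(-1.25,0.00) F ax26.1 lat(3.2,1.3) M(0.51,-0.52) tilt0.22 w23.0
```

```bash
sleep 2
```

```text
(no output)
```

View pics/ov5.png

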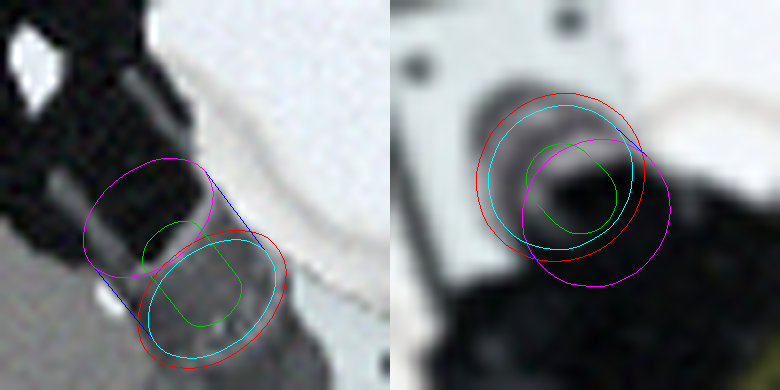

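View pics/fin.png

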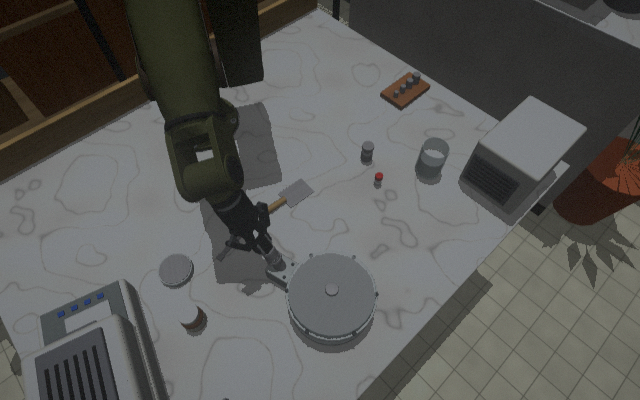

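The scene view shows the sleeve seated on the collar, with the rim ring even around (210,300) in the overlay. Bystanders are unmoved, and the push is steady at 26 N against a hard stop.

Run:
```python
from rig import bot
from fr import *
rep(bot); bot.finish_job()
```

```text
t13.43 h-0.06 lat(-1.26,0.00) F ax26.2 lat(2.3,2.7) M(0.49,-0.55) tilt0.22 w23.0
the job is handed in; nothing more can be done
```

The coupler is on the nipple with its mouth on the collar, and I handed the job in at 13.4 s with the gripper still holding it and pressing.

- **Grasp:** I gripped the coupler by its square grip (width 23 mm) and brought it onto the nipple along its 25° axis.
- **Snap:** The axial force turned from a push to a pull of about 10 N between 12 and 8 mm above the collar. I take that as the snap. I did not see the 10 to 15 N peak itself, because forces were only read between steps.
- **Seating:** From there the push rose gradually to about 8 N against the spring. It hit a hard stop at a computed height of 0 mm, which is the collar.
- **Last checks:** The push was steady at 26 N, with sideways force about 3.5 N and tool tilt 0.2° from the measured nipple axis. Both camera overlays were consistent with the mouth on the collar. The bystanders visible in the last scene picture looked unmoved; the tweezers were hidden by the arm.
- **Disagreements:** The two cameras differed by 2 to 4 mm in places, so I averaged them. The tool settled about 1.3 mm sideways from the camera estimate of the axis, within what I expect from the calibration. I had no direct reading of the valve pin.

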